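Load the long slide magazine into the empty feeder well

TASK

Take the long slide magazine out of its slanted rest and load it foot first into the empty feeder well: lead its foot a couple of centimetres into the mouth while the magazine is still clearly slanted, then straighten it and set it down, without dropping it, until it stands upright on the floor of the well. Let go of it, and leave the short magazine in its own rest.

Things in the scene. Friction and masses are not known exactly. Their poses are not given: they have to be found in the camera images.
- magazine: Long slide magazine: black box case, 36 mm (x) by 30 mm (y), 150 mm long (z), 0.15-0.3 kg. Origin: centre of its foot; z runs to its top. It leans 25 deg, top towards its -x side (roughly the robot), in a fixed metal rest, foot 24 mm above the table. The rest's back plate (on the -x face) ends 80 mm up from the foot, its cheeks 34 mm; above that the flat y faces are free. It slides out along z.
- well: Empty feeder well: grey upright open-topped rectangular shaft, fixed; the one with nothing in it. Bore 64 mm (x) by 52 mm (y), walls 7 mm, rim 80 mm above the table, flat floor 10 mm above the table (70 mm deep). Base flange 100 x 88 x 6 mm. Origin: centre of the underside, on the table; z up, x along the bore's longer side, roughly away from the robot.
- short_magazine: Short slide magazine, to be left alone: same case and section (36 x 30 mm) but only 100 mm long, leaning the same way in an identical rest 140 mm or more from the long one's. Origin: centre of its foot; z towards its top.
- full_well: The other feeder well, fixed, to be left alone: same shaft as the empty one, 150 mm or more from it, with a 150 mm magazine fixed upright in it whose top is 160 mm above the table. Origin: centre of the underside.

How it is judged:
By the outcome, as a careful person would: the job done as asked, in the order asked, and still so for the second after the job is handed in, with the robot touching nothing.
It also fails if it takes over 51 s, if anything falls off the work surface, if the arm or the gripper's body presses on something with over 40 N, if the wrist force passes 120 N, or if a joint passes its speed limit or range.

ROBOT

A 6-joint arm with a two-finger parallel gripper is mounted at the origin on the work surface. World frame = base frame: x ahead of the robot, y to its left, z up, the work surface at z = 0. Lengths are in m, angles in rad, forces in N, time in s.
With the tool pointing down it reaches from about 0.35 to 1 m from the base axis. Payload 7.1 kg.
Tool frame: the origin (TCP) lies between the finger pads; the fingertips stand 22 mm ahead of it and the grasp point (between the pads) lies 3 mm ahead of it; x points along the fingers, y is the direction in which the jaws open and shut, and the axes are right-handed (so a half turn about x gives the same grasp; the last joint's range is limited). The gripper opens to 85 mm and grips with 20 to 120 N. Pads are 22 mm wide; open, the fingers measure 114 mm over their backs; the gripper's body (76 mm by 85 mm) begins 54 mm behind the grasp point. The pads swing forward as they close: fully open they stand 13 mm farther back than shut.
Start: joints at [-1.285, 0.423, 1.63, -0, 1.089, -0.019], TCP at [0.188, -0.596, 0.253] pointing down, gripper open.
Joint ranges: [-3, 3], [-0.9, 2.11], [0.09, 2.58], [-1.31, 4.45], [0.11, 2.69], [-2.54, 2.54]. Speed limits (rad/s): [2.39, 2.39, 3.01, 3.14, 3.14, 3.14].

INTERFACE

Orientations are given as a rotation vector (axis times angle).
In Python, from rig import manip gives the robot as it stands. The module is installed in compiled form; this text tells all that it offers. Calls block until the motion is done:
- manip.move_to(position, orientation): joint-space move of the TCP to a pose.
- manip.servo_line(position, orientation=None, rate=0.15): straight line of the TCP; orientation=None keeps the orientation; rate is the mean speed in m/s.
- manip.set_joints(angles): joint-space move.
- manip.command_gripper(opening, f_grip=None): finger opening in m; f_grip is the grip in N (None keeps the last); returns when the fingers have stopped.
- manip.hold(seconds).
- manip.solve_ik(position, orientation): joint angles nearest the present ones, or None.
- manip.camera(name): name is "scene" or "top"; returns a dict with "image" (480x640x3 uint8, red, green, blue), "fx", "fy", "cx", "cy" (pixels), "cam_to_world" (4x4, takes a point from camera to world coordinates). Camera axes: x right, y down, z forward; pixel columns grow to the right and rows downward; lengths in m; the calibration is good to about 2 mm. A picture is of the moment at which its call begins. There is no depth.
A pose or a line that the arm cannot do raises manip.IKError and nothing moves.
- manip.sign_off(): hands the job in, once; it reports no verdict.
Readings, each from a call of its own:
- manip.get_time(): time.
- manip.get_joint_positions(): joint angles.
- manip.get_joint_vel(): joint speeds.
- manip.get_tau(): joint torques, N m.
- manip.get_position(): TCP position.
- manip.get_ee_rot(): TCP orientation.
- manip.get_contact_force(): force on the tool from outside, world axes, zero at the start.
- manip.get_torque(): the same for the moment, N m.
- manip.get_width(): finger opening in m.
Only numpy, scipy, OpenCV 4.12 (cv2) and the standard library are available. Lean on these libraries where they do the work, as an engineer would, in place of code of your own. Each camera call takes 0.05 s, during which the arm holds its last target. There are 200 camera calls.

## Working session

There is one attempt and no reset: what is moved stays moved. The work goes in short steps, each a Python script; the robot and the scene stay as the last script left them, time stands still between calls to the robot, and variables do not carry over. Pictures are saved under pics/ and viewed, about 8 in all and at most 12, crops included, and the job is handed in when it is done.

```bash
mkdir -p pics; python3 - <<'E'
from rig import manip
import cv2,numpy as np,pickle
for n in("scene","top"):
    c=manip.camera(n); cv2.imwrite(f"pics/{n}0.png",c["image"][:,:,::-1]); pickle.dump(c,open(f"{n}0.pkl","wb"))
    print(n,c["fx"],c["fy"],c["cx"],c["cy"]);print(np.round(c["cam_to_world"],4))
print(manip.get_time(),manip.get_ee_rot(),manip.get_contact_force())
E
```

```text
scene 456.93144348677066 456.93144348677066 323.10430907477433 233.95122788776666
[[-0.7413  0.475  -0.4741  0.9465]
 [ 0.6708  0.5459 -0.5019  0.4113]
 [ 0.0204 -0.6902 -0.7234  0.641 ]
 [ 0.      0.      0.      1.    ]]
top 476.43547091868663 476.43547091868663 326.17976081264055 237.6140493497762
[[-0.0094 -0.9901  0.14    0.3971]
 [-0.9999  0.0079 -0.0112 -0.0034]
 [ 0.01   -0.1401 -0.9901  0.9776]
 [ 0.      0.      0.      1.    ]]
0.1 [ 2.05760881  0.31752216 -2.05797548] [ 0.75337884  0.91656148 -0.5803919 ]
```

View pics/scene0.png

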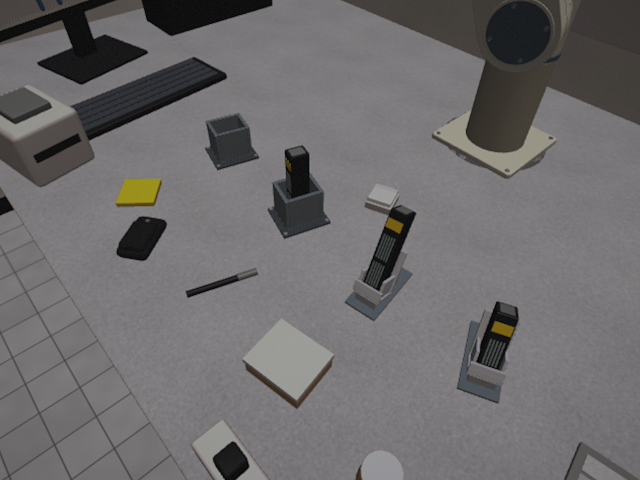

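View pics/top0.png

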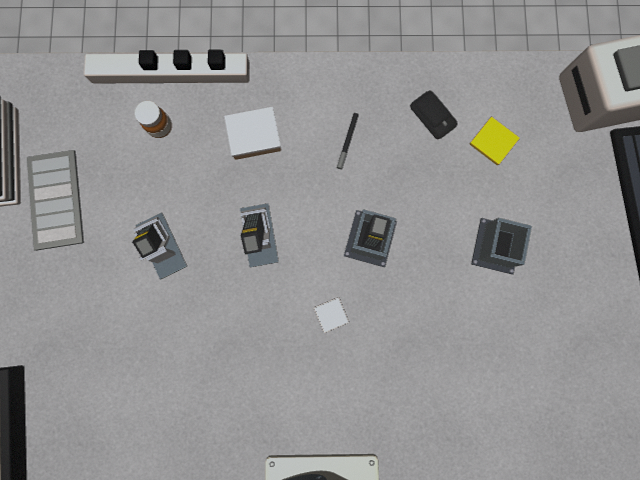

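The top view shows the long magazine at about (255,235), the short one at (150,240), the full well at (372,237) and the empty well at (502,245). In the scene view the long magazine is at (385,250) and the empty well at (231,138). I'll enlarge the two targets.

```bash
python3 - <<'E'
import cv2,numpy as np
def crop(f,x,y,w,h,s=5):
    im=cv2.resize(cv2.imread(f)[y:y+h,x:x+w],None,fx=s,fy=s,interpolation=cv2.INTER_CUBIC)
    im=np.clip(im.astype(float)*1.7,0,255).astype(np.uint8)
    for i in range(0,w,10):
        cv2.line(im,(i*s,0),(i*s,6 if i%20 else 12),(0,0,255),1)
        if i%20==0: cv2.putText(im,str(x+i),(i*s+2,22),0,.4,(0,0,255))
    for i in range(0,h,10):
        cv2.line(im,(0,i*s),(6 if i%20 else 12,i*s),(0,255,0),1)
        if i%20==0: cv2.putText(im,str(y+i),(14,i*s+5),0,.4,(0,255,0))
    return im
cv2.imwrite("pics/ctop.png",np.hstack([crop("pics/top0.png",230,195,60,80,7),crop("pics/top0.png",465,205,68,80,7)[:, :380*1+96]])[:, :900][:560,:] if 0 else np.hstack([crop("pics/top0.png",230,195,60,80,6),crop("pics/top0.png",468,205,70,80,6)]))
cv2.imwrite("pics/cscene.png",np.hstack([crop("pics/scene0.png",340,200,80,120,5),crop("pics/scene0.png",195,100,70,120,5)]))
E
```

```text
(no output)
```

View pics/ctop.png

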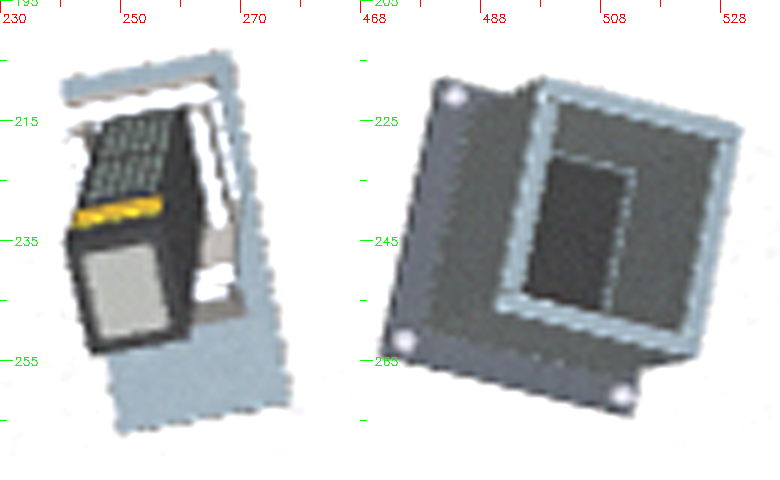

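View pics/cscene.png

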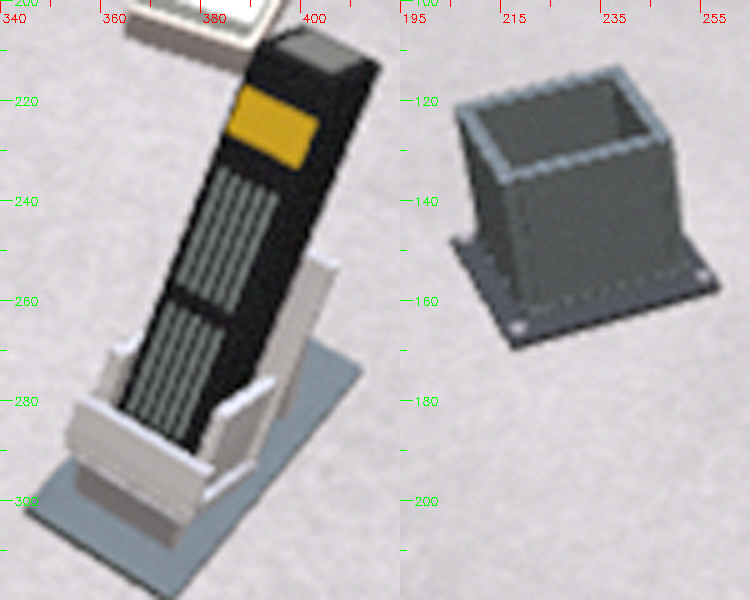

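Magazine top-face and rest-base corners, well rim and flange corners are all legible in the crops. Next I cast rays and cross-check.

```bash
cat > geo.py <<'E'
import numpy as np,pickle
def ray(c,px):
    px=np.atleast_2d(np.array(px,float)); d=np.c_[(px[:,0]-c["cx"])/c["fx"],(px[:,1]-c["cy"])/c["fy"],np.ones(len(px))]
    T=c["cam_to_world"]; return T[:3,3],d@T[:3,:3].T
def onplane(c,px,z):
    o,d=ray(c,px); return o+d*((z-o[2])/d[:,2])[:,None]
def tri(c1,p1,c2,p2):
    A=np.zeros((3,3));b=np.zeros(3)
    L=[]
    for c,p in((c1,p1),(c2,p2)):
        o,d=ray(c,p);d=d[0]/np.linalg.norm(d[0]);M=np.eye(3)-np.outer(d,d);A+=M;b+=M@o;L.append((o,M))
    x=np.linalg.solve(A,b); return x,[np.linalg.norm(M@(x-o)) for o,M in L]
E
python3 - <<'E'
import pickle,numpy as np
from geo import *
np.set_printoptions(precision=4,suppress=True)
t=pickle.load(open("top0.pkl","rb"));s=pickle.load(open("scene0.pkl","rb"))
A=lambda l:np.array([(230+u/6-.4,195+v/6-.4) for u,v in l]); B=lambda l:np.array([(468+(u-360)/6-.4,205+v/6-.4) for u,v in l])
C=lambda l:np.array([(340+u/5-.4,200+v/5-.4) for u,v in l]); D=lambda l:np.array([(195+(u-400)/5-.4,100+v/5-.4) for u,v in l])
mt=A([(70,232),(168,218),(190,338),(92,353)]);ms=C([(258,47),(300,27),(382,65),(345,98)])
print("magtop",tri(t,mt.mean(0),s,ms.mean(0)),onplane(t,mt.mean(0),.16),onplane(s,ms.mean(0),.16))
lt=A([(82,250),(155,242),(172,332),(98,342)]).mean(0);ls=C([(275,47),(300,30),(365,55),(332,75)]).mean(0)
print("label",tri(t,lt,s,ls))
def ang(p,q):d=q-p;return np.degrees(np.arctan2(d[1],d[0])),np.linalg.norm(d)
f=onplane(t,A([(230,50),(290,405),(120,432),(62,82)]),.003);print("rest base",f[:,:2].tolist(),[ang(f[i],f[(i+1)%4]) for i in range(4)])
fs=onplane(s,C([(25,510),(172,602),(362,372)]),.003);print("rest scene",fs[:,:2].tolist(),ang(fs[0],fs[1]),ang(fs[1],fs[2]))
p=onplane(t,mt,.16);print("topface",[ang(p[i],p[(i+1)%4]) for i in range(4)])
w=onplane(t,B([(545,78),(742,128),(697,355),(497,305)]),.08);print("rim",w.mean(0),[ang(w[i],w[(i+1)%4]) for i in range(4)])
w=onplane(s,D([(458,107),(618,67),(672,137),(508,182)]),.08);print("rim scene",w.mean(0),[ang(w[i],w[(i+1)%4]) for i in range(4)])
w=onplane(t,B([(440,78),(382,352),(632,415)]),.006);print("flange",(w[0]+w[2])/2,ang(w[0],w[1]),ang(w[1],w[2]))
w=onplane(s,D([(452,240),(512,350),(720,288)]),.006);print("flange sc",(w[0]+w[2])/2,ang(w[0],w[1]),ang(w[1],w[2]))
E
```

```text
magtop (array([0.5046, 0.1196, 0.1571]), [np.float64(0.002754775460752807), np.float64(0.002754775460752873)]) [[0.5058 0.1169 0.16  ]] [[0.5056 0.1235 0.16  ]]
label (array([0.5034, 0.119 , 0.1588]), [np.float64(0.0012071906290941612), np.float64(0.0012071906290941944)])
rest base [[0.6088441911926745, 0.10632751581238502], [0.4849728012585353, 0.08490499651547324], [0.47623532306924465, 0.1427467573689688], [0.5979405531100186, 0.1644182837011409]] [(np.float64(-170.18822615477296), np.float64(0.1257101649718197)), (np.float64(98.59005833751569), np.float64(0.05849797281736609)), (np.float64(10.096588221076463), np.float64(0.123619650836118)), (np.float64(-79.36927424292053), np.float64(0.05910521666776001))]
rest scene [[0.6070052877635115, 0.1098511523989033], [0.5961460767268225, 0.16806971947104835], [0.47461164042784315, 0.14655123265659314]] (np.float64(100.565672787085), np.float64(0.0592226647177683)) (np.float64(-169.95945568308494), np.float64(0.12342473204870472))
topface [(np.float64(-82.18838466036804), np.float64(0.02847379631894164)), (np.float64(-169.16554534548362)
[... 405 characters left out ...]
float64(-15.090036936158723), np.float64(0.07546223561471177))]
rim scene [ 0.5136 -0.3615  0.08  ] [(np.float64(165.6963390753812), np.float64(0.07440277251911553)), (np.float64(76.74387579156287), np.float64(0.06307768490882205)), (np.float64(-13.299352727701546), np.float64(0.07448812287999391)), (np.float64(-103.34312811329575), np.float64(0.06438178682658965))]
flange [ 0.5153 -0.3661  0.006 ] (np.float64(165.1804328661737), np.float64(0.09820809401596377)) (np.float64(-104.77124276635445), np.float64(0.08726106991545306))
flange sc [ 0.5151 -0.36    0.006 ] (np.float64(74.63944861614632), np.float64(0.09023556410461253)) (np.float64(166.44321324055662), np.float64(0.09892062483375398))
```

Both views agree to about 5 mm and their means fit each other. The magazine has its foot near (0.566, 0.130, 0.024) and yaw about 10°. The well is near (0.515, -0.363), yaw about -14.5°. Next I check the arm can reach every waypoint.

```bash
cat > plan.py <<'E'
import numpy as np
from scipy.spatial.transform import Rotation as R
MT=np.array([.504,.119,.1595]); MY=np.radians(10.); W=np.array([.515,-.3635,0]); WY=np.radians(-14.5)
S=.115  # grasp distance up from foot
def magR(yaw,tilt): return R.from_euler('z',yaw)*R.from_euler('y',-tilt)   # top leans to -x
def tool(foot,yaw,tilt,flip,s=None):
    """TCP pose for a magazine foot pose"""
    M=magR(yaw,tilt).as_matrix(); z=M[:,2]; y=M[:,1]*flip; x=-z
    return foot+((S if s is None else s)+.003)*z, R.from_matrix(np.c_[x,y,np.cross(x,y)]).as_rotvec()
T25=np.radians(25)
FOOT=MT-.15*magR(MY,T25).as_matrix()[:,2]
ZM=magR(MY,T25).as_matrix()[:,2]
def wellp(ex,z,ey=0): return W+np.array([ex*np.cos(WY)-ey*np.sin(WY),ex*np.sin(WY)+ey*np.cos(WY),z])
E
python3 - <<'E'
from plan import *; from rig import manip
np.set_printoptions(precision=3,suppress=True)
print(FOOT)
for f in(1,-1):
  for n,a in dict(pre=(FOOT+.14*ZM,MY,T25),g=(FOOT,MY,T25),out=(FOOT+.23*ZM,MY,T25),w1=(wellp(.015,.2),WY,T25),w2=(wellp(.005,.058),WY,T25),w3=(wellp(0,.05),WY,0),w4=(wellp(0,.01),WY,0),w5=(wellp(0,.1),WY,0)).items():
    p,o=tool(*a,f); print(f,n,p,manip.solve_ik(p,o))
E
```

```text
[0.566 0.13  0.024]
1 pre [0.459 0.111 0.257] [ 0.225  0.046  2.204 -0.048  0.457 -1.482]
1 g [0.517 0.121 0.13 ] [ 0.218  0.393  2.175 -0.132  0.139 -1.401]
1 out [0.422 0.104 0.339] [ 0.231 -0.159  2.17  -0.037  0.696 -1.491]
1 w1 [ 0.481 -0.355  0.307] [-0.749  0.189  1.895  0.32   0.694 -2.277]
1 w2 [ 0.472 -0.352  0.165] None
1 w3 [ 0.515 -0.363  0.168] [-0.634  0.533  1.674  0.     0.935 -1.951]
1 w4 [ 0.515 -0.363  0.128] [-0.634  0.588  1.691  0.     0.863 -1.951]
1 w5 [ 0.515 -0.363  0.218] [-0.634  0.471  1.644  0.     1.027 -1.951]
-1 pre [0.459 0.111 0.257] [ 0.225  0.046  2.204 -0.048  0.457  1.659]
-1 g [0.517 0.121 0.13 ] [ 0.218  0.393  2.175 -0.132  0.139  1.74 ]
-1 out [0.422 0.104 0.339] [ 0.231 -0.159  2.17  -0.037  0.696  1.65 ]
-1 w1 [ 0.481 -0.355  0.307] [-0.749  0.189  1.895  0.32   0.694  0.865]
-1 w2 [ 0.472 -0.352  0.165] [-0.759  0.396  2.019  0.562  0.395  0.579]
-1 w3 [ 0.515 -0.363  0.168] [-0.634  0.533  1.674  0.     0.935  1.19 ]
-1 w4 [ 0.515 -0.363  0.128] [-0.634  0.588  1.691  0.     0.863  1.19 ]
-1 w5 [ 0.515 -0.363  0.218] [-0.634  0.471  1.644  0.     1.027  1.19 ]
```

```bash
python3 - <<'E'
from plan import *; from rig import manip
np.set_printoptions(precision=4,suppress=True)
t=manip.get_time
manip.move_to(*tool(FOOT+.14*ZM,MY,T25,-1)); print(t())
manip.servo_line(*tool(FOOT,MY,T25,-1),rate=.1); print(t(),manip.get_position(),tool(FOOT,MY,T25,-1)[0],manip.get_contact_force())
manip.command_gripper(.036,f_grip=20)
print("36mm",t(),manip.get_width(),manip.get_contact_force(),manip.get_torque())
import cv2
a=manip.camera("top")["image"][170:300,190:320,::-1];b=manip.camera("scene")["image"][160:290,330:460,::-1]
cv2.imwrite("pics/g.png",cv2.resize(np.hstack([a,b]),None,fx=3,fy=3,interpolation=2))
E
```

```text
2.775
4.325 [0.5174 0.1214 0.131 ] [0.5173 0.1213 0.1305] [ 0.1686 -0.5364  0.0095]
36mm 4.8583 0.03616732889528228 [-0.1253 -0.8     0.6667] [-0.0712  0.253  -0.009 ]
```

View pics/g.png

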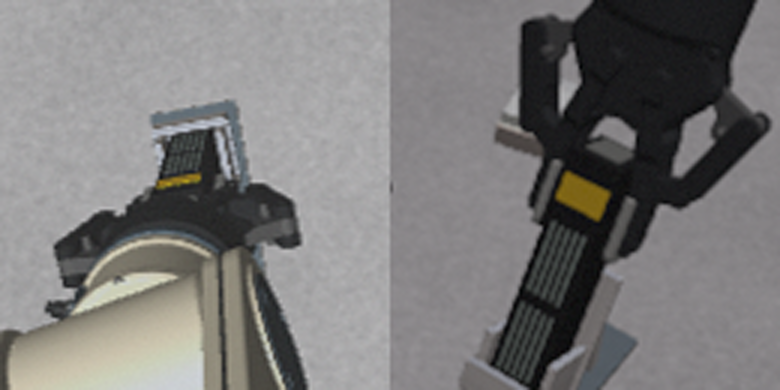

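The fingers sit either side of the magazine with no contact at 36 mm opening, so centring is within 3 mm. In the scene crop the pads straddle the yellow label, clear of the back plate. Now I close and withdraw.

```bash
python3 - <<'E'
from plan import *; from rig import manip
import cv2,pickle
np.set_printoptions(precision=4,suppress=True)
t=manip.get_time
manip.command_gripper(.02,f_grip=20); print(t(),manip.get_width(),manip.get_contact_force())
manip.command_gripper(.02,f_grip=80); print(t(),manip.get_width(),manip.get_contact_force())
for d,r in((.03,.05),(.09,.1),(.23,.15)):
    manip.servo_line(*tool(FOOT+d*ZM,MY,T25,-1),rate=r); print(d,t(),manip.get_width(),manip.get_contact_force())
manip.move_to(*tool(wellp(.005,.13),WY,T25,-1)); print(t(),manip.get_position(),manip.get_width(),manip.get_contact_force())
for n in("scene","top"):
    c=manip.camera(n); cv2.imwrite(f"pics/{n}1.png",c["image"][:,:,::-1]); pickle.dump(c,open(f"{n}1.pkl","wb"))
a=cv2.imread("pics/top1.png")[180:310,440:570];b=cv2.imread("pics/scene1.png")[40:170,170:300]
im=np.clip(np.hstack([a,b])*1.5,0,255).astype(np.uint8)
cv2.imwrite("pics/h.png",cv2.resize(im,None,fx=3,fy=3,interpolation=2))
E
```

```text
5.175 0.02982208757893984 [-0.2734 -0.3434  1.4698]
5.3917 0.02911240883614286 [-2.7856 -0.421   5.2864]
0.03 6.1417 0.028880085202031107 [ 0.2999 -0.1269 -0.7798]
0.09 6.8917 0.029154864846856973 [ 0.3372  0.0438 -1.602 ]
0.23 7.975 0.028906649459626635 [ 0.4084 -0.4924 -2.3384]
9.6917 [ 0.4719 -0.3514  0.2371] 0.02920254273414944 [ 0.2077 -0.044  -1.7608]
```

View pics/h.png

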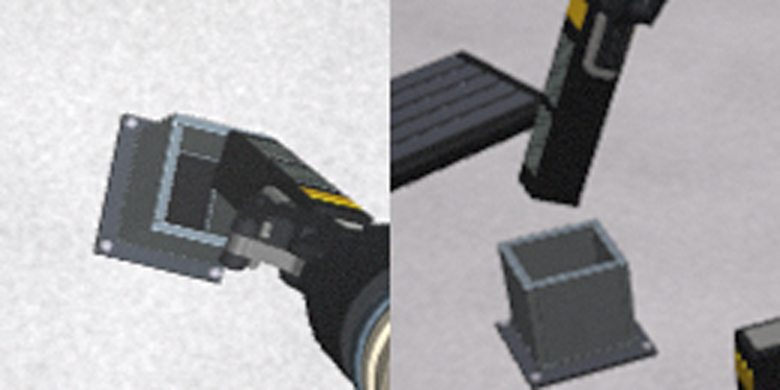

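The magazine is held firmly, slanted, with its foot above the mouth. In the scene crop the visible foot corners are at about (521,182), (530,198) and (578,206). In the top crop they are at (233,130), (272,142) and (215,183). I'll compare these with the commanded pose.

```bash
python3 - <<'E'
from plan import *; from geo import *; from rig import manip
np.set_printoptions(precision=4,suppress=True)
t=pickle.load(open("top1.pkl","rb"));s=pickle.load(open("scene1.pkl","rb"))
M=magR(WY,T25).as_matrix(); F=manip.get_position()-(S+.003)*M[:,2]; print("foot exp",F, "rotvec",manip.get_ee_rot(),tool(F,WY,T25,-1)[1])
T=lambda u,v:np.array((440+u/3-.3,180+v/3-.3)); Sx=lambda u,v:np.array((170+(u-390)/3-.3,40+v/3-.3))
for n,(a,b),pt,ps in(("+x-y",(1,-1),T(272,142),Sx(521,182)),("+x+y",(1,1),T(233,130),Sx(530,198)),("-x+y",(-1,1),T(215,183),Sx(578,206))):
    C=F+M@np.array([a*.018,b*.015,0]); x,r=tri(t,pt,s,ps)
    print(n,C,x,"res",np.array(r),"diff in mag frame",M.T@(x-C), onplane(t,pt,C[2])[0]-C, onplane(s,ps,C[2])[0]-C)
E
```

```text
foot exp [ 0.5204 -0.3638  0.1304] rotvec [-2.522   0.3189  1.606 ] [-2.5207  0.3207  1.6058]
+x-y [ 0.5324 -0.3824  0.138 ] [ 0.5308 -0.3782  0.1371] res [0.0018 0.0018] diff in mag frame [-0.0027  0.0037  0.0003] [-0.0004  0.0032 -0.    ] [-0.0015  0.0077 -0.    ]
+x+y [ 0.5399 -0.3534  0.138 ] [ 0.5382 -0.3551  0.1379] res [0.0017 0.0017] diff in mag frame [-0.0011 -0.002   0.0004] [-0.0004 -0.0029 -0.    ] [-0.0023  0.0004 -0.    ]
-x+y [ 0.5083 -0.3452  0.1228] [ 0.5075 -0.3471  0.1238] res [0.0027 0.0027] diff in mag frame [ 0.0001 -0.002   0.0011] [ 0.0013 -0.0044  0.    ] [-0.0028 -0.0003  0.    ]
```

The foot is within about 3 mm of the expected place and the clearances are 7 mm or more. I lead it in slanted and straighten it about the foot.

```bash
python3 - <<'E'
from plan import *; from rig import manip
import cv2
np.set_printoptions(precision=3,suppress=True)
def go(ex,z,deg,r):
    manip.servo_line(*tool(wellp(ex,z),WY,np.radians(deg),-1),rate=r)
    f=manip.get_contact_force(); print(ex,z,deg,manip.get_time(),manip.get_width(),f); return np.linalg.norm(f)
go(.005,.085,25,.08); f=go(.005,.056,25,.04)
manip.hold(.3)
b=manip.camera("scene")["image"][40:170,170:300,::-1]
for ex,z,d in((.004,.056,18),(.002,.055,12),(.001,.054,6),(0,.053,0)):
    if go(ex,z,d,.05)>12: break
a=manip.camera("scene")["image"][40:170,170:300,::-1]
im=np.clip(np.hstack([b,a])*1.5,0,255).astype(np.uint8)
cv2.imwrite("pics/i.png",cv2.resize(im,None,fx=3,fy=3,interpolation=2))
E
```

```text
0.005 0.085 25 10.5 0.02931285435666072 [-0.252  0.76  -1.355]
0.005 0.056 25 11.375 0.029115065479486717 [-0.123 -0.299 -1.589]
0.004 0.056 18 12.1833 0.02916945961652316 [ 0.816 -0.217 -1.942]
0.002 0.055 12 12.5333 0.02919112367215484 [-1.189  0.661 -1.629]
0.001 0.054 6 12.9083 0.02946612737813832 [ 0.786 -0.394 -1.552]
0 0.053 0 13.2833 0.0293856418157374 [-0.24  -0.076 -2.178]
```

View pics/i.png

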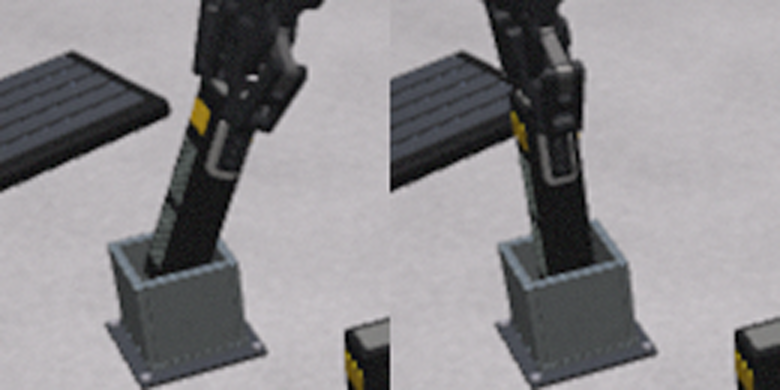

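The left half shows the slanted foot inside the mouth with no contact. The right half shows it upright near the middle of the bore. Now I lower it until the floor is felt.

```bash
python3 - <<'E'
from plan import *; from rig import manip
np.set_printoptions(precision=3,suppress=True)
P=lambda z:tool(wellp(0,z),WY,0,-1)
manip.servo_line(*P(.016),rate=.05); manip.hold(.2)
f0=np.mean([manip.get_contact_force() for _ in range(3)],0); print(manip.get_time(),f0)
z=.016
while z>.0:
    z-=.001; manip.servo_line(*P(z),rate=.02); manip.hold(.1); f=manip.get_contact_force(); print(round(z,4),manip.get_position()[2],f,manip.get_torque())
    if f[2]-f0[2]>4: break
E
```

```text
14.425 [-0.476  0.464 -1.124]
0.015 0.13302985203434523 [-0.25   0.072 -0.688] [ 0.016 -0.055  0.026]
0.014 0.13197413833193736 [-0.008  1.051 -2.148] [0.006 0.024 0.043]
0.013 0.13098115921465203 [ 0.194  0.17  -1.283] [ 0.014 -0.027  0.022]
0.012 0.13000168581271912 [-0.039 -0.051 -1.904] [-0.041  0.02   0.025]
0.011 0.12899910937534498 [ 0.577 -0.32  -1.065] [-0.008  0.001  0.017]
0.01 0.12796150153462807 [-0.933  0.066 -1.785] [0.014 0.041 0.081]
0.009 0.12787648320812647 [-0.857  2.007  5.474] [ 0.263  0.387 -0.008]
```

Floor contact came at foot z ≈ 10 mm, exactly as expected. I release, retreat upwards and check.

```bash
python3 - <<'E'
from plan import *; from rig import manip
import cv2
np.set_printoptions(precision=3,suppress=True)
P=lambda z:tool(wellp(0,z),WY,0,-1)
manip.command_gripper(.03,f_grip=20); manip.command_gripper(.06); print(manip.get_width(),manip.get_contact_force())
manip.servo_line(*P(.11),rate=.1); manip.servo_line(P(.2)[0]+np.array([-.1,0,0]),rate=.2); print(manip.get_time(),manip.get_contact_force())
j=manip.get_joint_positions(); j=np.array(j); j[0]-=.5; manip.set_joints(j); print(manip.get_time())
t=manip.camera("top")["image"][:,:,::-1];s=manip.camera("scene")["image"][:,:,::-1]
cv2.imwrite("pics/top2.png",t);cv2.imwrite("pics/scene2.png",s)
r=lambda im,f:cv2.resize(im,None,fx=f,fy=f,interpolation=2)
o=np.vstack([np.hstack([r(t[200:290,460:550],4),r(s[80:170,190:280],4)]),r(t[180:280,110:550],720/440)[:, :720]])
cv2.imwrite("pics/j.png",np.clip(o*1.5,0,255).astype(np.uint8))
E
```

```text
0.05993023082917394 [-0.276 -0.007 -0.774]
19.475 [ 0.144 -0.189 -0.108]
20.5333
```

View pics/j.png

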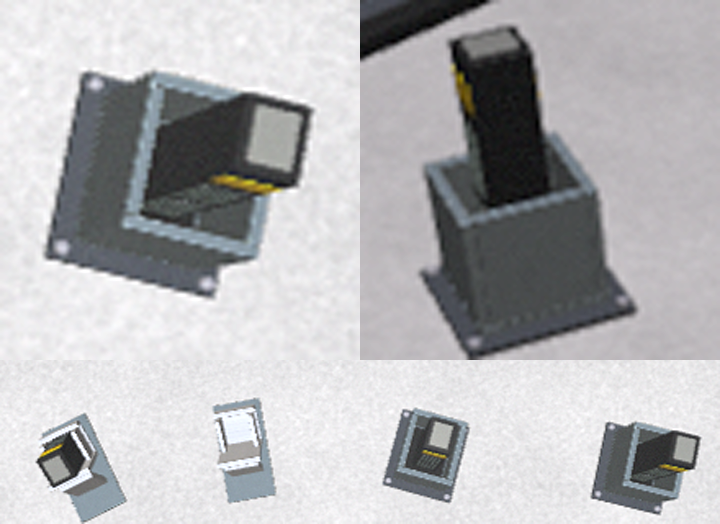

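The magazine stands in the well, free of the gripper. The short magazine is in its rest and the long one's rest is empty. As a number check, the top label's centre is at crop (272,137) in the top view and (492,44) in the scene view.

```bash
python3 - <<'E'
from plan import *; from geo import *; import cv2
t=pickle.load(open("top1.pkl","rb"));s=pickle.load(open("scene1.pkl","rb"))
a=(460+272/4-.4,200+137/4-.4);b=(190+(492-360)/4-.4,80+44/4-.4)
print(tri(t,a,s,b),"expected",wellp(0,.16))
for n,(x,y,w,h) in(("top",(120,200,80,85)),("scene",(450,290,80,115))):
    d=cv2.absdiff(cv2.imread(f"pics/{n}0.png"),cv2.imread(f"pics/{n}2.png"))[y:y+h,x:x+w]; print(n,"short mag pixel change",d.mean(),(d.max(2)>40).sum())
from rig import manip
manip.hold(.3); print(manip.get_time(),np.abs(manip.get_joint_vel()).max(),manip.get_contact_force()); manip.sign_off()
E
```

```text
(array([ 0.51497795, -0.36188821,  0.16078154]), [np.float64(0.0018751187120655917), np.float64(0.001875118712065741)]) expected [ 0.515  -0.3635  0.16  ]
top short mag pixel change 1.3550980392156862 0
scene short mag pixel change 1.2201086956521738 0
20.9333 0.007656057987838246 [-0.01202564 -0.11883074  0.46939318]
the job is handed in; nothing more can be done
```

The long magazine is now standing upright on the floor of the empty well, released. I handed the job in at 20.9 s.

- **What I did:** I gripped it on its flat sides and slid it out of its rest along its own axis. I led the foot about 24 mm into the mouth at a 25° slant, then straightened it. I lowered it upright until I felt the floor, with the foot at about 10 mm (the given floor height) and a push of about 6–7 N. Then I let go and moved the arm clear.
- **Position:** seen from both cameras, the top of the magazine is at (0.515, -0.362, 0.161). I expected (0.515, -0.3635, 0.160), so it is upright and on the floor to within about 2 mm.
- **Forces:** readings stayed below about 7 N throughout. They were within about 0.5 N of zero, no more than sensor noise, with the arm clear at the end.
- **Short magazine:** it is unchanged in its rest, with no pixel differences in either view.
- **Disagreement:** the two cameras differed by about 4–6 mm in y when measuring the well and magazine, so I used values between the two. The grasp and insertion met no unexpected contact.

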